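Tip the blue milling blank out of the divided organiser into the case pan

ROBOT

A 6-joint arm with a two-finger parallel gripper is mounted at the origin on the work surface. World frame = base frame: x ahead of the robot, y to its left, z up, the work surface at z = 0. Lengths are in m, angles in rad, forces in N, time in s.
With the tool pointing down it reaches from about 0.375 to 0.9 m from the base axis. Payload 3.1 kg.
Tool frame: the origin (TCP) lies between the finger pads; the fingertips stand 22 mm ahead of it and the grasp point (between the pads) lies 3 mm ahead of it; z points along the fingers, y is the line along which they close (so a half turn about z gives the same grasp; the last joint's range is limited). The gripper opens to 87 mm and grips with 3 to 60 N. Pads are 19 mm wide; open, the fingers measure 117 mm over their backs; the gripper's body (75 mm by 190 mm) begins 51 mm behind the grasp point.
Start: joints at [-1.319, 0.527, 1.433, -0, 1.181, -0.178], TCP at [0.261, -0.568, 0.245] pointing down, gripper open.
Joint ranges: [-3.08, 3.08], [-0.75, 2.2], [0.22, 2.44], [-1.43, 4.57], [0, 2.65], [-2.85, 2.85]. Speed limits (rad/s): [2.79, 2.79, 3.14, 3.14, 3.14, 3.14].

INTERFACE

Orientations are given as a unit quaternion [x, y, z, w].
In Python, from rig import get_obs, camera, get_calibration, hand_in, cut_out gives the robot as it stands.
- The arm moves only by the shell command python3 -m inch 'ROWS' [OPENING] [FORCE]. ROWS is JSON, one flat list of numbers, 6 for each row, row after row: the shift along the tool's x, y, z scaled (see below), then the turn, a rotation vector about the tool's x, y, z scaled (see below). A call has 1 to 20 rows; each row is the pose to reach, as a shift and turn from the pose commanded when the call began, along the tool's axes at that moment; what a row does not reach only later rows make up. The controller multiplies each number of a shift by 0.08 m and each number of a turn by 90 degrees. A row lasts 1/12 s, in which the tool goes at most 41.7 mm and 7.16 degrees, less where a joint would pass 70% of its speed; a pose out of reach is approached as far as the arm can. A call with a number of a shift or a turn outside -1 to 1 is refused whole. A call with a gripper value outside its range is refused whole. OPENING is the finger opening in mm, from 0 to 87, set as the call begins (- or left out, the last holds). The fingers move at their own pace and stop on an object; FORCE is the grip in N (left out, the last holds). Time passes only in rows, so rows that repeat a pose let the fingers close. It gives the time, the measured TCP pose, the force, the opening and the grip force at its end, in the units of the state.
- get_obs(): the state, without advancing time (a new reading comes with each control period).
- camera(name): name is "side" or "top"; returns the picture (420x560x3 uint8, red, green, blue); there is no depth.
- get_calibration(name): a dict with "vertical_fov" (degrees; the focal length in pixels is half the picture's height over the tangent of half this angle, whatever the lens; pixels are square), "cx", "cy" (the principal point, pixels), "T" (4x4, takes a point from camera to world coordinates). Camera axes: x right, y down, z forward; pixel columns grow to the right and rows downward; lengths in m; the calibration is good to about 2 mm. A picture is of the moment at which its call begins. get_calibration takes no time and is no camera call.
- hand_in(): hands the job in; it is judged then, once.
Trained networks look in the newest picture that a camera, given by its name, has taken for a name from the list of things; names that differ only in an ending like _2 or _b are one class to them, and where a whole thing is asked for, a point or a joint stands for the part that bears it (a point fixed in the world has none). Each returns a list of dicts, best first, with "conf" (0 to 1); they miss things now and then, are a little off and sometimes report something else, mostly with a low value. They report only what shows in the picture. A call takes as long as a camera call. They do not tell look-alikes from the thing itself.
- cut_out(camera, thing): "region" (420x560 bool, what is visible of it) and "bbox" ([left, top, right, bottom] in pixels, round what is visible of it).
The state is a dict: "time": time; "q": joint angles; "joint_velocities": joint speeds; "joint_torque": joint torques, N m; "position": TCP position; "tool_rot": TCP orientation; "ft_force": force on the tool from outside, world axes, zero at the start; "moment": the same for the moment, N m; "grip_width": finger opening in m; "grip_force": force on a finger pad.
Only numpy, scipy, OpenCV 4.12 (cv2) and the standard library are available. Lean on these libraries where they do the work, as an engineer would, in place of code of your own. Each camera call takes 0.05 s, during which the arm holds its last target. There are 200 camera calls.

TASK

Pick up the grey four-compartment organiser by its central black post and tilt it toward one corner over the red case pan, so that the blue blank alone slides out through its corner opening into the pan. Keep the other three blanks in the organiser, do not touch any blank with the gripper or shift the pan, and set the organiser back flat, central and square on its black mat. Leave the other things on the bench alone.

Things in the scene. Friction and masses are not known exactly. Their poses are not given: they have to be found in the camera images.
- organiser: Loose grey divided tray standing on the mat, 210 x 210 mm, 32 mm high, about 320 g empty. Floor 4 mm; walls and dividers 4 mm thick, 32 mm high. Two dividers along its x and y axes make four square compartments of 99 mm centred at (+-51.5, +-51.5) mm, one blank in each. Each outer corner is cut open (see organiser_spout). Origin at the centre of the underside, z up.
- organiser_grip (a point): Grip point on the axis of the organiser's black post, 70 mm above the organiser's underside. The post is 28 x 28 mm, sides along the organiser's x and y, rises from its centre to 88 mm above the underside.
- organiser_spout (a point): Middle of the floor edge of one of the four alike corner openings, at (80, 80, 4) mm in the organiser (the others at the other signs). Floor and wall are cut off at 45 degrees, 50 mm off each side: a gap 71 mm wide, no lip. With the tray tilted down along one diagonal that compartment's blank slides out there; the other blanks stop against dividers and walls.
- blank_blue: Flat round blue blank: polished plastic disc 50 mm in diameter, 14 mm thick, about 40 g, lying flat in one of the four compartments of the organiser. Polished: it slides on plastic when the floor under it is tilted beyond roughly 16 to 23 degrees. Origin at the centre of its underside, z along its axis.
- blank_white: Flat round white blank: polished plastic disc 50 mm in diameter, 14 mm thick, about 40 g, lying flat in one of the four compartments of the organiser. Polished: it slides on plastic when the floor under it is tilted beyond roughly 16 to 23 degrees. Origin at the centre of its underside, z along its axis.
- blank_pink: Flat round pink blank: polished plastic disc 50 mm in diameter, 14 mm thick, about 40 g, lying flat in one of the four compartments of the organiser. Polished: it slides on plastic when the floor under it is tilted beyond roughly 16 to 23 degrees. Origin at the centre of its underside, z along its axis.
- blank_yellow: Flat round yellow blank: polished plastic disc 50 mm in diameter, 14 mm thick, about 40 g, lying flat in one of the four compartments of the organiser. Polished: it slides on plastic when the floor under it is tilted beyond roughly 16 to 23 degrees. Origin at the centre of its underside, z along its axis.
- case_pan: Red plastic case pan, open on top, loose, 400 g: outside 220 mm (x) by 160 mm (y), walls 50 mm high and 4 mm thick, floor 4 mm; on its +x end a card holder 100 mm wide stands up to 95 mm above the bench. Origin at the centre of its underside.
- mat: Black anti-slip mat fixed on the bench, 250 x 250 mm, 4 mm thick; origin at the centre of its underside, axes along its sides.
- handset: Bystander: black cordless telephone handset lying on the bench, 155 x 48 x 22 mm; origin at the centre of its underside, x along its length.
- stain_jar: Bystander: closed jar 58 mm in diameter, 65 mm high; origin at the centre of its underside.
- brush: Bystander: hand brush 180 mm long lying on the bench, x along its length, under 40 mm high.
There are look-alikes about, which are no part of the job. Of the things like the blank_pink, leave any that is green or turquoise; of the rest the larger one is meant.

How it is judged:
On the way, in this order (a step that is already met when the one before it is completed fails the run):
1. the organiser is lifted at least 40 mm and tilted more than 0.2 rad (height (world z) of organiser above 0.044 m and angle between organiser's own z axis and vertical above 0.2 rad), for 0.1 s.
2. the blue blank lies in the case pan (x of blank_blue in the frame of case_pan between -0.104 and 0.104 m and y of blank_blue in the frame of case_pan between -0.074 and 0.074 m and z of blank_blue in the frame of case_pan between -0.045 and 0.045 m), for 0.3 s.
At the end, for the whole second after the job is handed in: Blue blank at rest in the level case pan; the other three flat in the organiser, centres within 97 mm of its centre; organiser at rest and level on the mat, centre within 30 mm of the mat's, sides within 0.26 rad of the mat's (any quarter turn) (all of step 2 and linear speed of each of blank_blue, organiser below 0.02 m/s and distance between each of blank_white, blank_pink, blank_yellow and organiser below 0.097 m and z of blank_white in the frame of organiser between -0.02 and 0.02 m and z of blank_pink in the frame of organiser between -0.02 and 0.02 m and z of blank_yellow in the frame of organiser between -0.02 and 0.02 m and horizontal distance between organiser and mat below 0.03 m and z of organiser in the frame of mat between -0.008 and 0.008 m and angle between each of organiser, case_pan's own z axis and vertical below 0.05 rad and (angle between the x axis of organiser and the x axis of mat, either way round below 0.26 rad or angle between the x axis of organiser and the y axis of mat, either way round below 0.26 rad)); the robot touches nothing.
It fails at once if a white, pink or yellow blank leaves the organiser (distance between any of blank_white, blank_pink, blank_yellow and organiser above 0.125 m).
It fails at once if the fingers touch a blank (contact force between the fingers and blank_blue above 0.5 N or contact force between the fingers and blank_white above 0.5 N or contact force between the fingers and blank_pink above 0.5 N or contact force between the fingers and blank_yellow above 0.5 N).
It fails at once if the case pan is shifted more than 40 mm (distance of case_pan from where it was at the start of the episode above 0.04 m).
It fails at once if a bystander is moved more than 30 mm (distance of any of handset, stain_jar, brush from where it was at the start of the episode above 0.03 m).
It also fails if it takes over 61 s, if anything falls off the work surface, if the arm or the gripper's body presses on something with over 40 N, if the wrist force passes 120 N, or if a joint passes its speed limit or range.

## Working session

There is one attempt and no reset: what is moved stays moved. The work goes in short steps, Python scripts to look and compute and a shell command to move; the robot and the scene stay as the last step left them, time stands still between calls to the robot, and variables do not carry over. Pictures are saved under pics/ and viewed, at most 10 in all, crops included, and the job is handed in when it is done.

```bash
mkdir -p pics; ls
python3 - <<'E'
from rig import *
import cv2,numpy as np
ims=[camera(n) for n in("top","side")]
for n,i in zip(("top","side"),ims):
    cv2.imwrite(f"pics/{n}0.png",i[:,:,::-1]); c=get_calibration(n); print(n,c["vertical_fov"],c["cx"],c["cy"],np.round(c["T"],3).tolist())
E
```

```text
pics
top 49.412352283988476 276.49067411795335 207.82507641332575 [[-0.018, -0.984, 0.178, 0.396], [-1.0, 0.021, 0.015, -0.015], [-0.019, -0.177, -0.984, 1.041], [0.0, 0.0, 0.0, 1.0]]
side 54.22265915736092 274.5458262251057 211.09165188161705 [[0.991, -0.103, 0.083, 0.527], [-0.133, -0.788, 0.601, -0.501], [0.004, -0.607, -0.795, 0.699], [0.0, 0.0, 0.0, 1.0]]
```

View pics/top0.png

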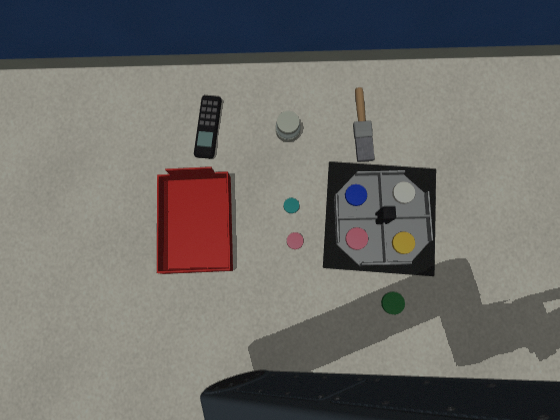

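View pics/side0.png

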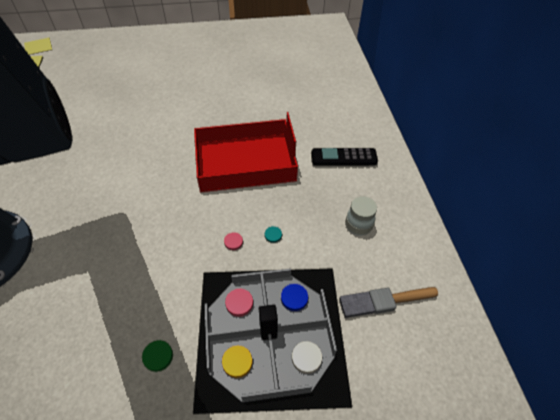

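Top view: the organiser is at about (383,217) on the mat, with blue at (356,195), white at (404,192), pink at (357,238) and yellow at (404,243). The pan is at (195,222), its card holder at the top. Three loose look-alike discs lie outside the organiser: turquoise (291,205), small pink (295,241) and green (393,303). The larger pink one in the tray is the one meant. Next I measure.

```bash
cat > h.py <<'E'
from rig import *
import cv2,numpy as np
def ray(n,uv,z):
    c=get_calibration(n);T=np.array(c["T"]);f=210/np.tan(np.radians(c["vertical_fov"]/2))
    uv=np.atleast_2d(uv).astype(float)
    d=np.c_[(uv[:,0]-c["cx"])/f,(uv[:,1]-c["cy"])/f,np.ones(len(uv))]@T[:3,:3].T
    s=(z-T[2,3])/d[:,2]; return (T[:3,3]+s[:,None]*d)[:,:2]
def rect(n,reg,z):
    m=cv2.morphologyEx(reg.astype(np.uint8),cv2.MORPH_OPEN,np.ones((3,3)))
    cs=max(cv2.findContours(m,0,2)[0],key=cv2.contourArea)[:,0]
    return cv2.minAreaRect((ray(n,cs,z)*1000).astype(np.float32))
E
python3 - <<'E'
from h import *
for n in("top","side"):
    im=camera(n)
    for t,z in(("organiser",.02),("mat",.004),("case_pan",.03),("stain_jar",.03),("handset",.01),("brush",.02)):
        r=cut_out(n,t)
        for d in r[:2]:
            print(n,t,round(d["conf"],2),d["bbox"],np.round(np.array(sum([list(np.atleast_1d(x)) for x in rect(n,d["region"],z)],[])),1))
    for t in("blank_blue","blank_pink"):
        for d in cut_out(n,t):
            ys,xs=np.nonzero(d["region"]); print(n,t,round(d["conf"],2),xs.mean().round(1),ys.mean().round(1),ray(n,[xs.mean(),ys.mean()],.022).round(4), len(xs))
    x0,y0,s=((330,165,110) if n=="top" else (195,260,165))
    cv2.imwrite(f"pics/{n}c.png",cv2.resize(im[y0:y0+s,x0:x0+s],(590,590),interpolation=cv2.INTER_CUBIC)[:,:,::-1])
E
```

```text
top organiser 0.67 [335.7, 169.0, 433.1, 264.9] [ 556.4 -238.3  217.1  215.2   89.6]
top mat 0.62 [322.0, 164.4, 433.5, 272.3] [ 557.3 -236.6  251.3  253.4   84.7]
top case_pan 0.63 [157.1, 164.0, 235.0, 274.1] [559.7 187.8 241.7 169.6   1.3]
top stain_jar 0.75 [274.7, 109.7, 298.1, 143.1] [771.5 -29.9  55.8  73.2  88.6]
top stain_jar 0.22 [195.4, 96.0, 220.9, 158.7] [776.8 158.   53.  154.8  81. ]
top handset 0.7 [195.4, 96.4, 223.2, 160.7] [782.8 160.5  53.1 159.5  83.7]
top blank_blue 0.6 355.4 194.4 [[ 0.6072 -0.1795]] 385
top blank_pink 0.92 392.4 302.0 [[ 0.3664 -0.2482]] 435
top blank_pink 0.87 355.9 237.7 [[ 0.5084 -0.1759]] 397
top blank_pink 0.57 294.6 239.7 [[ 0.5067 -0.0388]] 210
top blank_pink 0.48 291.0 204.8 [[ 0.5864 -0.0326]] 199
side organiser 0.69 [204.9, 266.9, 335.9, 400.8] [ 554.2 -235.8  221.4  214.4   90. ]
side mat 0.92 [189.9, 268.9, 350.8, 413.3] [ 556.8 -238.3  248.9  249.1   84.6]
side mat 0.6 [343.6, 195.5, 374.7, 234.0] [780.8  -9.8  98.3  58.6  59.6]
side case_pan 0.89 [195.3, 111.7, 297.9, 193.8] [556.5 185.8 238.2 220.    0.9]
side case_pan 0.59 [313.2, 148.8, 374.8, 168.2] [775.1 139.7  57.6 150.9  82.6]
side stain_jar 0.81 [344.3, 194.5, 376.2, 238.0] [770.9 -27.  104.2  56.3  63.1]
side handset 0.65 [311.4, 148.3, 377.1, 164.9] [782.7 158.9  59.3 156.1  82.6]
side handset 0.26 [338.5, 286.7, 437.4, 316.9] [ 780.  -205.9  181.8   46.6    2.6]
side brush 0.77 [339.1, 288.9, 438.6, 318.0] [ 776.5 -210.2  182.6   46.5    2.6]
side blank_blue 0.75 294.3 297.1 [[ 0.6075 -0.1853]] 587
side blank_blue 0.18 273.6 355.9 [[ 0.5571 -0.2839]] 6993
side blank_pink 0.8 157.3 355.9 [[ 0.3685 -0.2589]] 771
side blank_pink 0.75 238.7 302.9 [[ 0.508  -0.1833]] 590
side blank_pink 0.72 233.8 241.3 [[ 0.5088 -0.0521]] 221
side blank_pink 0.71 272.5 234.9 [[ 0.5862 -0.047 ]] 231
```

View pics/topc.png

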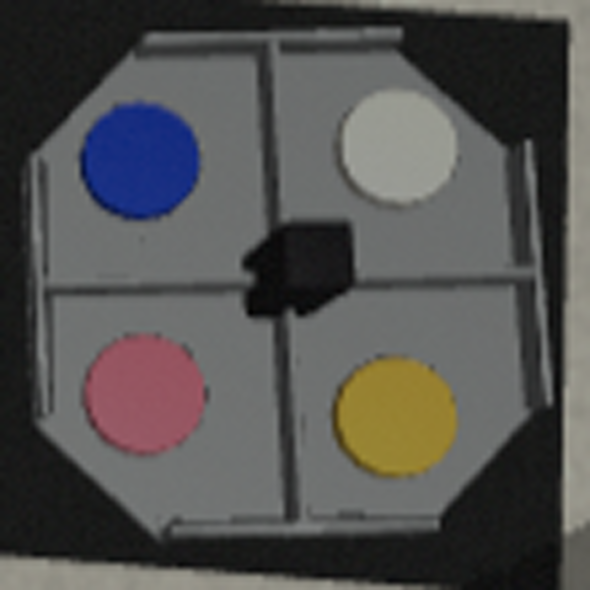

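Run:
```python
from h import *
print(ray("top",[[157.5,175],[231,170],[233,270],[158,272]],.05).round(3))
print(ray("side",[[195,128],[289,121],[299,183],[202,191]],.05).round(3))
```

```text
[[0.656 0.266]
 [0.663 0.1  ]
 [0.441 0.096]
 [0.439 0.259]]
[[0.442 0.259]
 [0.666 0.255]
 [0.656 0.057]
 [0.453 0.062]]
```

```bash
cat >> h.py <<'E'
from scipy.spatial.transform import Rotation as R
def to(p,Rt):
    "shift and turn in move units from current pose to world pose p,Rt"
    o=get_obs();Rc=R.from_quat(o["tool_rot"])
    return (Rc.inv().apply(np.array(p)-o["position"])/.08).round(3),((Rc.inv()*Rt).as_rotvec()/(np.pi/2)).round(3)
def state():
    o=get_obs();print(o["time"],np.round(o["position"],4),"F",np.round(o["ft_force"],1),"w",o["grip_width"],o["grip_force"],"q",np.round(o["q"],2))
    print(R.from_quat(o["tool_rot"]).as_matrix().round(3).tolist())
E
python3 - <<'E'
from h import *
a=ray("top",[[379.8,173.4],[384.5,261],[338.4,219.1],[429.8,215.7]],.036);print(a.round(4))
d1=a[0]-a[1];d2=a[2]-a[3];print(np.degrees(np.arctan2(d1[1],d1[0])),np.degrees(np.arctan2(d2[1],d2[0]))-90)
A=np.c_[d1,-d2];s=np.linalg.solve(A,a[3]-a[1]);print("centre",a[1]+s[0]*d1, "post",ray("top",[389.7,212.6],.092))
state(); print(to([.556,-.238,.16],R.from_euler('x',180,degrees=True)))
E
```

```text
[[ 0.6516 -0.2345]
 [ 0.4547 -0.2333]
 [ 0.5492 -0.1369]
 [ 0.5526 -0.3392]]
-0.3399334883935763 0.9719368173560241
centre [ 0.55082639 -0.23391056] post [[ 0.55221474 -0.23808282]]
1.0 [ 0.261  -0.5679  0.2446] F [-0.7  1.4  0. ] w 0.0870020501848949 0.0 q [-1.32  0.53  1.43  0.    1.18 -0.18]
[[0.909, 0.418, 0.0], [0.418, -0.909, -0.0], [-0.0, 0.0, -1.0]]
(array([ 5.072, -2.207,  1.057]), array([ 0.   , -0.   ,  0.274]))
```

View pics/sidec.png

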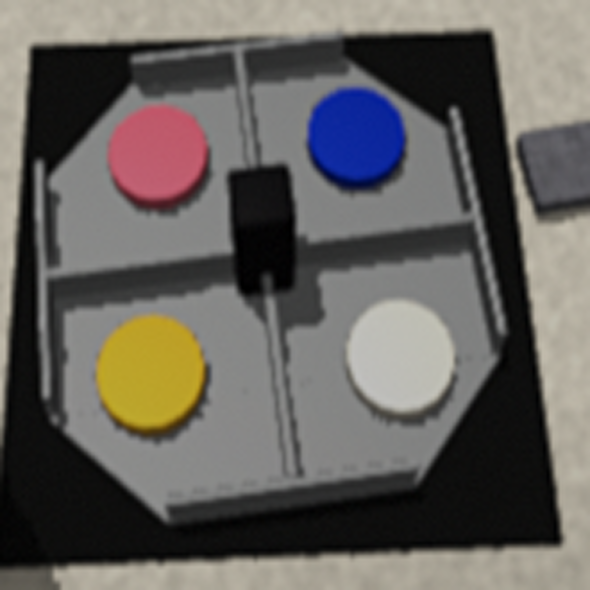

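The side crop shows the post's black top at about (262,190) in the crop, with all four blanks flat in their compartments. Blue is at the +x,+y corner and the organiser sits nearly square to the world. I approach now.

```bash
python3 -m inch '[0.5,-0.22,0.1,0,0,0, 1,-0.44,0.2,0,0,0, 1,-0.44,0.2,0,0,0]' 87 && python3 -m inch '[0.5,-0.22,0.1,0,0,0, 1,-0.44,0.2,0,0,0, 1,-0.44,0.2,0,0,0]' && python3 -m inch '[0.5,-0.22,0.1,0,0,0, 1,-0.44,0.2,0,0,0, 1,-0.44,0.2,0,0,0]' && python3 -m inch '[0.5,-0.22,0.1,0,0,0, 1,-0.44,0.2,0,0,0, 1,-0.44,0.2,0,0,0]' && python3 -m inch '[0.5,-0.22,0.1,0,0,0.08, 1,-0.44,0.2,0,0,0.16, 1,-0.44,0.2,0,0,0.274, 1,-0.44,0.2,0,0,0.274,1,-0.44,0.2,0,0,0.274]'
python3 - <<'E'
from h import *
print(ray("side",[268.3,313.1],.092))
state(); print(to([.5525,-.237,.077],R.from_euler('x',180,degrees=True)))
E
```

```text
time: 1.25
position: [0.3215, -0.4963, 0.227]
tool_rot: [0.977, 0.215, 0.001, -0.004]
ft_force: [-0.5, 0.7, -0.8]
grip_width: 0.087
grip_force: 0.0
time: 1.5
position: [0.3794, -0.4311, 0.2113]
tool_rot: [0.976, 0.216, 0.0, -0.003]
ft_force: [0.5, 0.6, 0.1]
grip_width: 0.0869
grip_force: 0.0
time: 1.75
position: [0.4372, -0.3664, 0.1954]
tool_rot: [0.976, 0.216, 0.0, -0.002]
ft_force: [0.0, 0.3, 0.0]
grip_width: 0.0873
grip_force: 0.0
time: 2.0
position: [0.4953, -0.3017, 0.1796]
tool_rot: [0.976, 0.216, 0.0, -0.002]
ft_force: [-0.0, -0.8, 0.3]
grip_width: 0.087
grip_force: 0.0
time: 2.42
position: [0.5515, -0.2405, 0.1644]
tool_rot: [1.0, 0.001, -0.0, 0.0]
ft_force: [1.1, 0.2, 0.8]
grip_width: 0.0871
grip_force: 0.0
[[ 0.55445843 -0.23940272]]
2.4167 [ 0.5515 -0.2405  0.1644] F [1.1 0.2 0.8] w 0.08714939072362349 0.0 q [-0.6   0.6   1.57 -0.    0.98  0.97]
[[1.0, 0.002, -0.0], [0.002, -1.0, -0.0], [-0.0, 0.0, -1.0]]
(array([ 0.013, -0.044,  1.092]), array([0.   , 0.   , 0.001]))
```

```bash
python3 -m inch '[0.02,-0.02,0.3,0,0,0, 0.02,-0.02,0.65,0,0,0, 0.02,-0.02,0.8,0,0,0, 0.02,-0.02,0.8,0,0,0]' && python3 -m inch '[0,0,0.15,0,0,0, 0,0,0.29,0,0,0, 0,0,0.29,0,0,0]' && python3 -m inch '[0,0,0,0,0,0, 0,0,0,0,0,0, 0,0,0,0,0,0, 0,0,0,0,0,0, 0,0,0,0,0,0, 0,0,0,0,0,0, 0,0,0,0,0,0, 0,0,0,0,0,0, 0,0,0,0,0,0, 0,0,0,0,0,0, 0,0,0,0,0,0, 0,0,0,0,0,0]' 15 60
python3 - <<'E'
from h import *
state()
im=camera("side");cv2.imwrite("pics/s2.png",im[:,:,::-1])
E
```

```text
time: 2.75
position: [0.5502, -0.239, 0.0977]
tool_rot: [1.0, 0.0, -0.003, -0.002]
ft_force: [-0.4, 0.1, -0.2]
grip_width: 0.087
grip_force: 0.0
time: 3.0
position: [0.5517, -0.2392, 0.0759]
tool_rot: [1.0, 0.0, -0.001, -0.001]
ft_force: [0.2, -0.3, -1.1]
grip_width: 0.0871
grip_force: 0.0
time: 4.0
position: [0.5524, -0.2384, 0.0773]
tool_rot: [1.0, 0.0, -0.0, -0.001]
ft_force: [1.3, 5.1, 2.0]
grip_width: 0.0273
grip_force: 60.0
4.0 [ 0.5524 -0.2384  0.0773] F [1.3 5.1 2. ] w 0.02734940613218919 59.98384062088007 q [-0.59  0.72  1.62  0.    0.8   0.98]
[[1.0, 0.0, -0.001], [0.0, -1.0, 0.001], [-0.001, -0.001, -1.0]]
```

Gripped at 27.3 mm with 60 N. I lift it and carry it level.

```bash
python3 -m inch '[0,0,-0.05,0,0,0, 0,0,-0.15,0,0,0, 0,0,-0.3,0,0,0, 0,0,-0.48,0,0,0, 0,0,-0.66,0,0,0, 0,0,-0.83,0,0,0]' && python3 -m inch '[0,0,-0.18,0,0,0, 0,0,-0.36,0,0,0, 0,0,-0.54,0,0,0, 0,0,-0.7,0,0,0, 0,0,-0.8,0,0,0, 0,0,-0.83,0,0,0, 0,0,-0.83,0,0,0, 0,0,-0.83,0,0,0]'
python3 - <<'E'
from h import *
state(); print(to([.46,.11,.21],R.from_euler('x',180,degrees=True)))
im=camera("side");cv2.imwrite("pics/s3.png",im[:,:,::-1])
E
```

```text
time: 4.55
position: [0.5526, -0.2398, 0.1452]
tool_rot: [1.0, 0.0, 0.0, 0.0]
ft_force: [0.3, 0.4, -4.0]
grip_width: 0.0274
grip_force: 60.0
time: 5.22
position: [0.5521, -0.2392, 0.2098]
tool_rot: [1.0, 0.0, -0.0, -0.0]
ft_force: [-0.1, 0.0, -4.1]
grip_width: 0.0275
grip_force: 60.0
5.2167 [ 0.5521 -0.2392  0.2098] F [-0.1  0.  -4.1] w 0.027513256444421423 59.97736798304231 q [-0.59  0.54  1.53 -0.    1.08  0.98]
[[1.0, 0.0, -0.001], [0.0, -1.0, 0.0], [-0.001, -0.0, -1.0]]
(array([-1.15 , -4.365,  0.   ]), array([-0.   ,  0.001,  0.   ]))
```

View pics/s3.png

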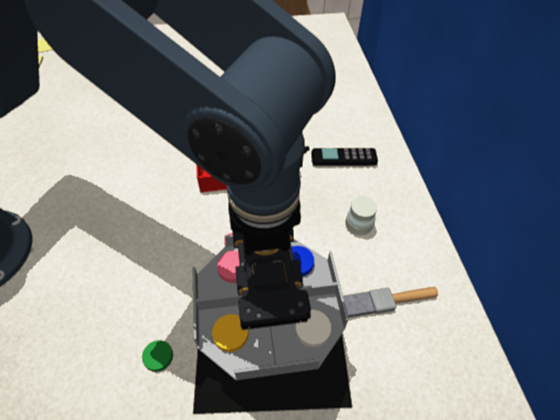

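The organiser hangs level, centred at about (270,305), with all four blanks in place. Now I carry it to the pan.

```bash
python3 -m inch '[-0.01,-0.04,0,0,0,0, -0.03,-0.12,0,0,0,0, -0.07,-0.25,0,0,0,0, -0.11,-0.42,0,0,0,0, -0.15,-0.57,0,0,0,0, -0.19,-0.72,0,0,0,0, -0.23,-0.87,0,0,0,0]' && python3 -m inch '[-0.05,-0.18,0,0,0,0, -0.09,-0.35,0,0,0,0, -0.14,-0.52,0,0,0,0, -0.18,-0.7,0,0,0,0, -0.23,-0.87,0,0,0,0]' && python3 -m inch '[-0.05,-0.18,0,0,0,0, -0.09,-0.35,0,0,0,0, -0.14,-0.52,0,0,0,0, -0.18,-0.7,0,0,0,0, -0.23,-0.87,0,0,0,0]' && python3 -m inch '[-0.05,-0.18,0,0,0,0, -0.09,-0.35,0,0,0,0, -0.14,-0.52,0,0,0,0, -0.18,-0.7,0,0,0,0, -0.23,-0.87,0,0,0,0]' && python3 -m inch '[-0.05,-0.18,0,0,0,0, -0.09,-0.35,0,0,0,0, -0.14,-0.52,0,0,0,0, -0.18,-0.68,0,0,0,0, -0.21,-0.79,0,0,0,0, -0.225,-0.85,0,0,0,0, -0.23,-0.88,0,0,0,0, -0.23,-0.88,0,0,0,0, -0.23,-0.88,0,0,0,0]'
python3 - <<'E'
from h import *
state()
# tilt: organiser up-axis leans toward (+x,+y): axis = z x d
t=R.from_rotvec(np.radians(34)*np.array([-1,1,0])/2**.5)
print(to([.46,.11,.20],t*R.from_euler('x',180,degrees=True)))
im=camera("side");cv2.imwrite("pics/s4.png",im[:,:,::-1])
E
```

```text
time: 5.85
position: [0.5335, -0.1678, 0.2102]
tool_rot: [1.0, 0.001, -0.0, -0.0]
ft_force: [0.6, 0.3, -4.5]
grip_width: 0.0274
grip_force: 60.0
time: 6.27
position: [0.5154, -0.0986, 0.2103]
tool_rot: [1.0, 0.0, 0.0, -0.0]
ft_force: [-1.4, -0.3, -4.9]
grip_width: 0.0273
grip_force: 60.0
time: 6.68
position: [0.497, -0.0291, 0.2102]
tool_rot: [1.0, 0.0, 0.0, -0.0]
ft_force: [1.0, 0.4, -5.8]
grip_width: 0.0277
grip_force: 60.0
time: 7.1
position: [0.4785, 0.0404, 0.2103]
tool_rot: [1.0, 0.0, 0.0, 0.0]
ft_force: [0.4, -0.4, -4.2]
grip_width: 0.0277
grip_force: 60.0
time: 7.85
position: [0.4608, 0.1092, 0.2102]
tool_rot: [1.0, 0.0, 0.0, 0.0]
ft_force: [0.2, 0.3, -4.3]
grip_width: 0.0274
grip_force: 60.0
7.85 [0.4608 0.1092 0.2102] F [ 0.2  0.3 -4.3] w 0.027408452890250755 59.97697976867585 q [-0.    0.38  1.84 -0.    0.92  1.57]
[[1.0, 0.0, 0.001], [0.0, -1.0, -0.0], [0.001, 0.0, -1.0]]
(array([-0.01 , -0.01 ,  0.128]), array([-0.267, -0.268,  0.   ]))
```

View pics/s4.png

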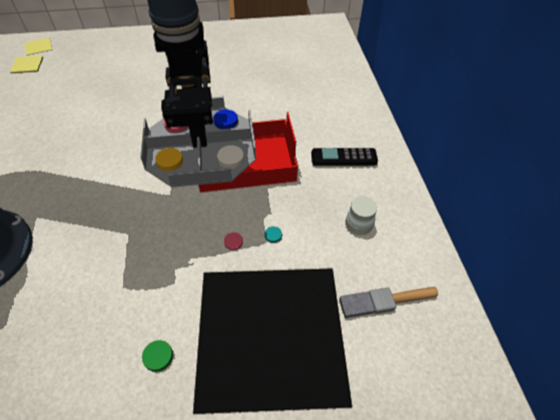

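The organiser is over the -x,-y half of the pan and level, with all the blanks in it; blue is at (226,119). I tilt it slowly toward +x,+y.

```bash
python3 -m inch '[0,0,0.02,-0.015,-0.015,0, 0,0,0.05,-0.04,-0.04,0, 0,0,0.09,-0.07,-0.07,0, 0,0,0.12,-0.095,-0.095,0, 0,0,0.128,-0.11,-0.11,0, 0,0,0.128,-0.122,-0.122,0, 0,0,0.128,-0.134,-0.134,0, 0,0,0.128,-0.146,-0.146,0, 0,0,0.128,-0.158,-0.158,0, 0,0,0.128,-0.17,-0.17,0, 0,0,0.128,-0.18,-0.18,0, 0,0,0.128,-0.19,-0.19,0, 0,0,0.128,-0.2,-0.2,0, 0,0,0.128,-0.21,-0.21,0, 0,0,0.128,-0.22,-0.22,0, 0,0,0.128,-0.22,-0.22,0, 0,0,0.128,-0.22,-0.22,0, 0,0,0.128,-0.22,-0.22,0, 0,0,0.128,-0.22,-0.22,0, 0,0,0.128,-0.22,-0.22,0]'
python3 - <<'E'
from h import *
state()
a=camera("side");b=camera("top")
cv2.imwrite("pics/s5.png",np.hstack([a[60:260,100:400],b[100:300,100:400]])[:,:,::-1])
E
```

```text
time: 9.57
position: [0.4603, 0.1094, 0.2001]
tool_rot: [0.97, 0.0, -0.171, 0.171]
ft_force: [-0.8, 0.3, -4.5]
grip_width: 0.0278
grip_force: 60.0
9.5667 [0.4603 0.1094 0.2001] F [-0.8  0.3 -4.5] w 0.027810242042283825 59.982728817194584 q [ 0.16  0.58  1.59 -0.28  1.38  1.84]
[[0.942, 0.059, -0.332], [-0.058, -0.941, -0.332], [-0.332, 0.332, -0.883]]
```

View pics/s5.png

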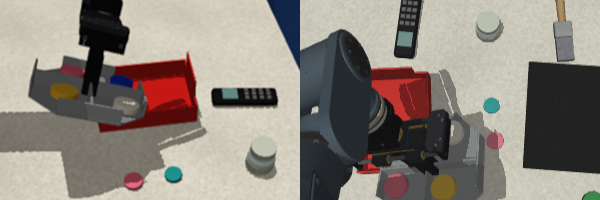

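The crop still shows blue in its compartment at about (122,80), and the tool is tilted 28°. I tilt further.

```bash
cat > b.py <<'E'
from h import *
for n in("side","top"):
    im=camera(n).astype(int);m=(im[...,2]>90)&(im[...,2]>2*im[...,0])&(im[...,2]>2*im[...,1])
    if n=="side": m[:,350:]=0
    else: m[:80]=0
    ys,xs=np.nonzero(m)
    print(n,len(xs),(xs.mean(),ys.mean(),xs.min(),xs.max(),ys.min(),ys.max()) if len(xs) else "")
    if n=="side": cv2.imwrite("pics/last_side.png",cv2.resize(camera(n)[90:230,120:320],(800,560),interpolation=cv2.INTER_CUBIC)[:,:,::-1])
state()
E
python3 b.py; python3 -m inch '[0,0,0,-0.01,-0.01,0, 0,0,0,-0.02,-0.02,0, 0,0,0,-0.03,-0.03,0, 0,0,0,-0.04,-0.04,0, 0,0,0,-0.05,-0.05,0, 0,0,0,-0.05,-0.05,0, 0,0,0,-0.05,-0.05,0, 0,0,0,-0.05,-0.05,0, 0,0,0,-0.05,-0.05,0]'; python3 b.py
```

```text
side 23 (np.float64(219.30434782608697), np.float64(142.7391304347826), np.int64(215), np.int64(225), np.int64(141), np.int64(144))
top 0 
9.8167 [0.4604 0.1094 0.2   ] F [ 0.3  0.  -5.1] w 0.027827204054840873 59.983832116631675 q [ 0.16  0.58  1.59 -0.28  1.38  1.84]
[[0.942, 0.059, -0.332], [-0.058, -0.941, -0.332], [-0.332, 0.332, -0.883]]
time: 10.57
position: [0.4603, 0.1094, 0.2]
tool_rot: [0.955, 0.0, -0.209, 0.209]
ft_force: [0.1, -0.6, -3.7]
grip_width: 0.0273
grip_force: 60.0
side 101 (np.float64(245.05940594059405), np.float64(154.06930693069307), np.int64(233), np.int64(250), np.int64(149), np.int64(161))
top 0 
10.7167 [0.4604 0.1094 0.2001] F [ 0.4 -0.  -4.2] w 0.026802897877294837 59.98643945486947 q [ 0.19  0.63  1.54 -0.32  1.49  1.87]
[[0.913, 0.087, -0.399], [-0.087, -0.913, -0.399], [-0.399, 0.399, -0.826]]
```

View pics/last_side.png

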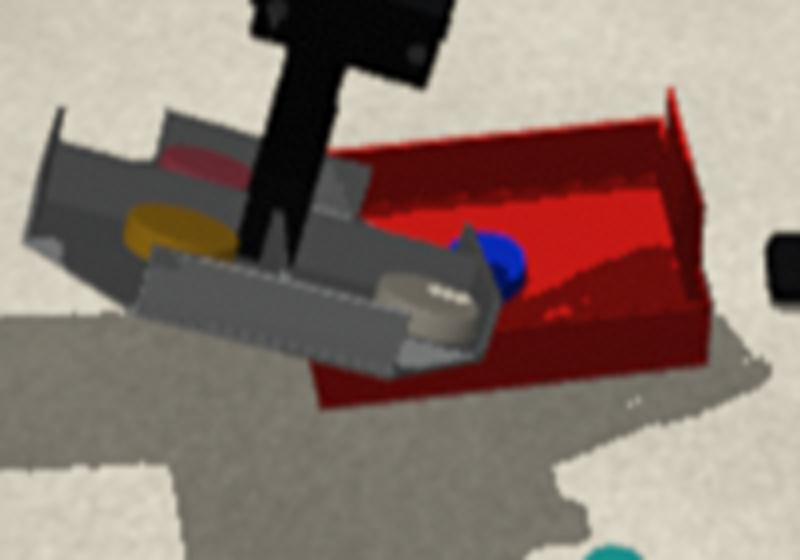

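The blue disc is out and lying in the pan at about (490,265) in the crop; white, yellow and pink are still in the tray. I raise it, then level it.

```bash
python3 -m inch '[-0.04,0.04,-0.08,0,0,0, -0.1,0.1,-0.2,0,0,0, -0.16,0.16,-0.33,0.01,0.01,0, -0.2,0.2,-0.41,0.03,0.03,0, -0.2,0.2,-0.41,0.06,0.06,0, -0.2,0.2,-0.41,0.09,0.09,0, -0.2,0.2,-0.41,0.12,0.12,0, -0.2,0.2,-0.41,0.15,0.15,0, -0.2,0.2,-0.41,0.18,0.18,0, -0.2,0.2,-0.41,0.21,0.21,0, -0.2,0.2,-0.41,0.24,0.24,0, -0.2,0.2,-0.41,0.26,0.26,0, -0.2,0.2,-0.41,0.267,0.267,0, -0.2,0.2,-0.41,0.268,0.268,0, -0.2,0.2,-0.41,0.268,0.268,0]' | head -3
python3 b.py
python3 - <<'E'
from h import *
print(to([.555,-.238,.21],R.from_euler('x',180,degrees=True)))
E
```

```text
time: 11.97
position: [0.4602, 0.1091, 0.2404]
tool_rot: [1.0, 0.0, -0.002, 0.002]
side 56 (np.float64(246.10714285714286), np.float64(157.98214285714286), np.int64(240), np.int64(250), np.int64(153), np.int64(162))
top 0 
12.1167 [0.4606 0.1095 0.2399] F [-0.5  0.2 -2.9] w 0.027481072389932748 59.99071844951459 q [-0.    0.33  1.8  -0.    1.01  1.57]
[[1.0, 0.001, -0.003], [0.001, -1.0, -0.004], [-0.003, 0.004, -1.0]]
(array([1.176, 4.344, 0.385]), array([0.002, 0.002, 0.001]))
```

```bash
(python3 -m inch '[0.01,0.04,0,0,0,0, 0.03,0.12,0,0,0,0, 0.07,0.25,0,0,0,0, 0.11,0.42,0,0,0,0, 0.15,0.57,0,0,0,0, 0.19,0.72,0,0.002,0.002,0, 0.23,0.87,0,0.002,0.002,0]' && python3 -m inch '[0.05,0.18,0,0,0,0, 0.09,0.35,0,0,0,0, 0.14,0.52,0,0,0,0, 0.19,0.7,0,0,0,0, 0.235,0.87,0,0,0,0]' && python3 -m inch '[0.05,0.18,0,0,0,0, 0.09,0.35,0,0,0,0, 0.14,0.52,0,0,0,0, 0.19,0.7,0,0,0,0, 0.235,0.87,0,0,0,0]' && python3 -m inch '[0.05,0.18,0,0,0,0, 0.09,0.35,0,0,0,0, 0.14,0.52,0,0,0,0, 0.19,0.7,0,0,0,0, 0.235,0.87,0,0,0,0]' && python3 -m inch '[0.05,0.18,0,0,0,0, 0.09,0.35,0,0,0,0, 0.14,0.52,0,0,0,0, 0.18,0.68,0,0,0,0, 0.21,0.79,0,0,0,0, 0.235,0.84,0,0,0,0, 0.24,0.864,0,0,0,0, 0.24,0.864,0,0,0,0, 0.24,0.864,0,0,0,0]') | grep position
python3 b.py
python3 - <<'E'
from h import *
print(to([.555,-.238,.077],R.from_euler('x',180,degrees=True)))
a=camera("side");b=camera("top")
cv2.imwrite("pics/s7.png",np.vstack([np.hstack([a[90:410,140:440],b[90:410,130:430]])])[:,:,::-1])
E
```

```text
position: [0.4791, 0.0382, 0.2398]
position: [0.4979, -0.0316, 0.2398]
position: [0.5168, -0.101, 0.2399]
position: [0.5357, -0.1705, 0.2399]
position: [0.5542, -0.2374, 0.2397]
side 0 
top 361 (np.float64(193.24653739612188), np.float64(227.06094182825484), np.int64(183), np.int64(203), np.int64(217), np.int64(237))
14.85 [ 0.5543 -0.2373  0.24  ] F [ 0.3 -0.8 -4. ] w 0.02732316727022208 59.990903299135425 q [-0.59  0.5   1.49  0.    1.14  0.98]
[[1.0, 0.001, -0.0], [0.001, -1.0, 0.0], [-0.0, -0.0, -1.0]]
(array([0.01 , 0.009, 2.037]), array([-0.   ,  0.   ,  0.001]))
```

View pics/s7.png

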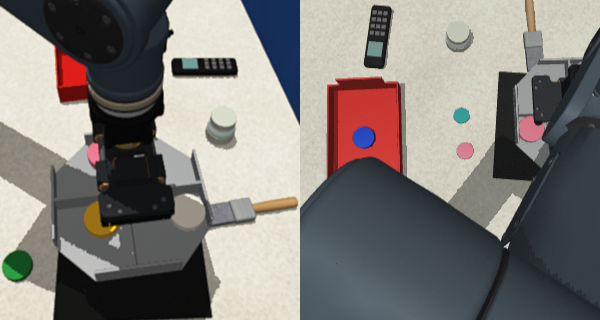

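Blue lies flat in the middle of the pan at (193,227) in the full top picture, and the other three are still in the tray. I lower it onto the mat, slowly at the end.

```bash
(python3 -m inch '[0,0,0.06,0,0,0, 0,0,0.2,0,0,0, 0,0,0.4,0,0,0, 0,0,0.6,0,0,0, 0,0,0.8,0,0,0, 0,0,1,0,0,0]' && python3 -m inch '[0,0,0.2,0,0,0, 0,0,0.4,0,0,0, 0,0,0.58,0,0,0, 0,0,0.72,0,0,0, 0,0,0.82,0,0,0, 0,0,0.88,0,0,0, 0,0,0.88,0,0,0]' && python3 -m inch '[0,0,0.03,0,0,0, 0,0,0.06,0,0,0, 0,0,0.09,0,0,0, 0,0,0.12,0,0,0, 0,0,0.14,0,0,0, 0,0,0.14,0,0,0, 0,0,0.14,0,0,0]') | egrep "position|ft_"
python3 -c "from h import *;state()"
```

```text
position: [0.554, -0.2378, 0.1582]
ft_force: [0.0, 0.8, -3.7]
position: [0.5539, -0.2378, 0.0883]
ft_force: [-0.1, -0.2, -4.0]
position: [0.5544, -0.2381, 0.0783]
ft_force: [0.3, 0.1, -4.4]
16.6167 [ 0.5544 -0.2381  0.0783] F [ 0.3  0.1 -4.4] w 0.027604453227102494 59.99084859802224 q [-0.59  0.72  1.61  0.    0.81  0.98]
[[1.0, 0.0, -0.0], [0.0, -1.0, 0.0], [-0.0, -0.0, -1.0]]
```

```bash
python3 -m inch '[0,0,0.01,0,0,0, 0,0,0.02,0,0,0, 0,0,0.02,0,0,0, 0,0,0.02,0,0,0]' | egrep "position|ft_"
python3 -m inch '[0,0,0.01,0,0,0, 0,0,0.015,0,0,0, 0,0,0.015,0,0,0, 0,0,0.015,0,0,0]' | egrep "position|ft_"
```

```text
position: [0.5547, -0.2384, 0.0773]
ft_force: [-0.4, -0.2, 1.0]
position: [0.5547, -0.2383, 0.0773]
ft_force: [-3.2, -0.1, 8.5]
```

Contact made. I release, then retreat up and away.

```bash
(python3 -m inch '[0,0,-0.01,0,0,0, 0,0,-0.01,0,0,0]' && python3 -m inch '[0,0,0,0,0,0, 0,0,0,0,0,0, 0,0,0,0,0,0, 0,0,0,0,0,0, 0,0,0,0,0,0, 0,0,0,0,0,0, 0,0,0,0,0,0, 0,0,0,0,0,0]' 87 && python3 -m inch '[0,0,-0.2,0,0,0, 0,0,-0.5,0,0,0, 0,0,-0.8,0,0,0, 0,0,-1,0,0,0]' && python3 -m inch '[0,0,-0.5,0,0,0, 0,0,-1,0,0,0]' && python3 -m inch '[-0.4,0.4,0,0,0,0, -0.8,0.8,0,0,0,0, -1,1,0,0,0,0]' && python3 -m inch '[-0.4,0.4,0,0,0,0, -0.8,0.8,0,0,0,0, -1,1,0,0,0,0]' && python3 -m inch '[-0.4,0.4,0,0,0,0, -0.8,0.8,0,0,0,0, -1,1,0,0,0,0, -1,1,0,0,0,0]') | egrep "position|width|refus"
python3 - <<'E'
from h import *
state()
a=camera("side");b=camera("top")
cv2.imwrite("pics/s8.png",np.hstack([a[90:410,100:450],b[90:410,100:450]])[:,:,::-1])
E
```

```text
position: [0.5547, -0.2383, 0.0773]
grip_width: 0.0276
position: [0.5545, -0.2382, 0.0762]
grip_width: 0.0725
position: [0.5551, -0.2385, 0.1582]
grip_width: 0.0862
position: [0.5533, -0.2374, 0.2362]
grip_width: 0.0869
position: [0.4733, -0.3196, 0.2376]
grip_width: 0.0867
position: [0.3923, -0.4002, 0.2365]
grip_width: 0.0869
position: [0.3107, -0.4831, 0.2365]
grip_width: 0.0871
19.45 [ 0.3107 -0.4831  0.2365] F [-0.4  0.4 -0.1] w 0.08710968383820152 0.0 q [-1.19  0.47  1.57 -0.    1.1   0.38]
[[1.0, -0.005, -0.001], [-0.005, -1.0, -0.004], [-0.001, 0.004, -1.0]]
```

View pics/s8.png

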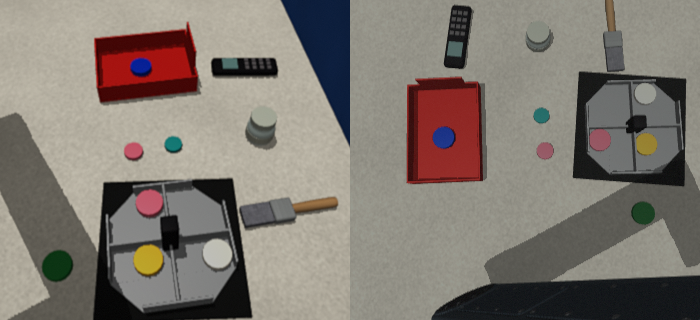

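Blue is in the pan and the organiser is back on the mat with white, pink and yellow flat inside. I check white's distance from the centre and the organiser's pose before handing in.

Run:
```python
from h import *
c=np.array([.5545,-.238])
for n in("top","side"):
    camera(n)
    for t in("blank_white","blank_pink","blank_yellow","organiser","mat"):
        for d in cut_out(n,t)[:4]:
            if d["conf"]<.3: continue
            if t in("organiser","mat"): print(n,t,rect(n,d["region"],.02 if t=="organiser" else .004));continue
            ys,xs=np.nonzero(d["region"]);p=ray(n,[xs.mean(),ys.mean()],.02)[0]
            if np.hypot(*(p-c))<.13: print(n,t,p.round(3),((p-c)*1000).round(),round(np.hypot(*(p-c)),3))
```

```text
top blank_white [ 0.632 -0.27 ] [ 77. -32.] 0.083
top blank_pink [ 0.529 -0.162] [-26.  76.] 0.08
top blank_yellow [ 0.518 -0.266] [-37. -28.] 0.046
top organiser ((557.1624145507812, -239.86448669433594), (216.4439239501953, 216.16726684570312), 89.93506622314453)
top mat ((557.5553588867188, -235.8712158203125), (249.68310546875, 249.72103881835938), 84.61882781982422)
side blank_white [ 0.631 -0.274] [ 76. -36.] 0.084
side blank_pink [ 0.528 -0.167] [-27.  71.] 0.076
side blank_yellow [ 0.516 -0.268] [-39. -30.] 0.049
side mat ((556.9105224609375, -237.89842224121094), (249.9549102783203, 249.2423553466797), 84.65412139892578)
```

All are within limits: white is 84 mm from the centre, the organiser is about 3 mm off the mat's centre, and it is turned 0.09 rad from the mat's sides.

```bash
python3 -c "from rig import *;print(hand_in())"
```

```text
the job is handed in; nothing more can be done
None
```

The job is handed in: the blue blank lies flat in the red pan, the other three are still flat in the organiser, and the organiser is back on its mat about 3 mm off centre and 0.09 rad off square; no verdict was returned.

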